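# Fit the splined belt pulley into the printer drive unit and hold it home

### The arm

A 6-joint arm with a two-finger parallel gripper is mounted at the origin on a cart in front of the work surface, level with it; the furniture and walls round the work are solid. World frame = base frame: x ahead of the robot, y to its left, z up, the work surface at z = 0. Lengths are in m, angles in rad, forces in N, time in s.
With the tool pointing down it reaches from about 0.375 to 0.975 m from the base axis. Payload 3.8 kg.
Tool frame: the origin (TCP) lies at the very end of the fingers, on their centre line; the grasp point (between the pads) lies 19 mm behind it; z points along the fingers, y is the line along which they close (so a half turn about z gives the same grasp; the last joint's range is limited). The gripper opens to 85 mm and grips with 20 to 120 N. Pads are 22 mm wide; open, the fingers measure 114 mm over their backs; the gripper's body (76 mm by 85 mm) begins 54 mm behind the grasp point. The pads swing forward as they close: fully open they stand 13 mm farther back than shut.
Start: joints at [-1.375, 0.264, 1.604, -0, 1.274, -0.037], TCP at [0.156, -0.657, 0.231] pointing down, gripper open.
Joint ranges: [-2.63, 2.63], [-0.94, 2.18], [0.31, 2.57], [-1.31, 4.45], [0, 2.66], [-2.55, 2.55]. Speed limits (rad/s): [2.57, 2.57, 3.14, 3.14, 3.14, 3.14].

### API

Orientations are given as a rotation vector (axis times angle).
In Python, from workcell import bot gives the robot as it stands. The module is installed in compiled form; this text tells all that it offers.
- The arm moves only by the tool jog_arm, called after "Request:" as name(argument=value, ...) on one line, values as JSON. Schema: {"type":"object","properties":{"rows":{"type":"array","items":{"type":"array","items":{"type":"number"},"minItems":4,"maxItems":4},"minItems":1,"maxItems":5},"jaw":{"type":"number"},"squeeze":{"type":"number"},"only":{"type":"string"},"quiet":{"type":"boolean"},"lines":{"type":"string"}},"required":["rows"],"additionalProperties":false}. rows is a list of rows, 1 to 5 of them, each of 4 numbers: dx, dy, dz in shares of the most that a row can go, 1 being 62.5 mm, then a turn about the tool's z in shares of 4 rad (1.0 is 4 rad); each row shifts and turns the commanded pose from where the row before left it, along the tool's axes as they then stand; what a row does not reach is not made up. A row lasts 1/8 s, in which the tool goes at most 0.0625 m and 0.188 rad, less where a joint would pass 70% of its speed; a pose out of reach is approached as far as the arm can. jaw is the opening from 0.0 (shut) to 1.0 (fully open), set as the call begins (left out keeps the last). The fingers move at their own pace and stop on an object; squeeze is the grip in N (left out, the last holds). Time passes only in rows, so rows that do not move let the fingers close. The tool returns the time, the measured TCP pose, the force, the opening and the grip force at its end. only (a regular expression) keeps the lines of the reply that match it, lines (a string "A,B") keeps lines A to B, and quiet returns only ok. No shift or turn number may pass 1 either way. Input that does not fit is refused with a message, and nothing moves.
- bot.read_state(): the state, without advancing time (a new reading comes with each control period).
- bot.read_camera(name): name is "scene" or "side" or "wrist"; returns the picture (400x640x3 uint8, red, green, blue); there is no depth.
- bot.camera_info(name): a dict with "intrinsics" (3x3 intrinsics, pixels), "extrinsics" (4x4, takes a point from camera to world coordinates). Camera axes: x right, y down, z forward; pixel columns grow to the right and rows downward; lengths in m; the calibration is good to about 2 mm. A picture is of the moment at which its call begins: read the wrist's pose just before it. camera_info takes no time and is no camera call; for the wrist camera it gives the pose at the moment of the call.
- bot.finish_job(): hands the job in; it is judged then, once.
Trained networks look in the newest picture that a camera, given by its name, has taken for a name from the list of things; names that differ only in an ending like _2 or _b are one class to them, and where a whole thing is asked for, a point or a joint stands for the part that bears it (a point fixed in the world has none). Each returns a list of dicts, best first, with "conf" (0 to 1); they miss things now and then, are a little off and sometimes report something else, mostly with a low value. They report only what shows in the picture. A call takes as long as a camera call. They do not tell look-alikes from the thing itself.
- bot.search_frame(camera, thing): "box" ([left, top, right, bottom] in pixels, round what is visible of it).
- bot.regions_of(camera, thing): "pixels" (400x640 bool, what is visible of it) and "box" ([left, top, right, bottom] in pixels, round what is visible of it).
- bot.spot_point(camera, thing): "pixel" ([row, column] in pixels: a listed point, or the origin of a listed thing).
The state is a dict: "time": time; "q": joint angles; "joint_vel": joint speeds; "joint_torque": joint torques, N m; "tool_pos": TCP position; "tcp_rot": TCP orientation; "wrist_force": force on the tool from outside, world axes, zero at the start; "torque": the same for the moment, N m; "width": opening from 0.0 (shut) to 1.0 (fully open); "grip_force": force on a finger pad.
Only numpy, scipy, OpenCV 4.12 (cv2) and the standard library are available. Lean on these libraries where they do the work, as an engineer would, in place of code of your own. Each camera call takes 0.05 s, during which the arm holds its last target. There are 200 camera calls.

### The job

Take the white pulley out of the blue rack, put its stem down through the brass bush of the printer drive unit and turn it until its four splines drop into the slots of the orange coupling below; do not force it. Then push the pulley fully home against the sprung ring and finish while still gripping it and keeping it pressed down there, so that I can slip the retaining clip into the groove of the stem. Leave the black pulley and everything else where it is.

Things in the scene. Friction and masses are not known exactly. Their poses are not given: they have to be found in the camera images.
- white_pulley: White toothed belt pulley in one piece with an upright steel stem, 0.11 kg. Origin at the centre of the stem's lower end, z up along the stem: 0 to 14 mm splines, 14 to 41 mm round stem (16 mm diameter, clip groove at 22 mm), 41 to 55 mm the pulley (36 mm diameter), 55 to 83 mm the hub. It stands in one of the two big holes of the rack, its pulley resting on the rack's top.
- stem_tip (a point): The lower end of the white pulley's stem (same point as its origin). Its four splines are a cross of two bars, 16 mm long and 4 mm thick, along the pulley's x and y; the lowest 2 mm are slimmer, 14 x 3 mm.
- hub (a point): Centre of the white pulley's hub, the part to grip, 69 mm above the stem's lower end: round, 30 mm in diameter and 28 mm high, with two flats 24 mm apart that face the pulley's +x and -x. Grip it across the flats, fingertips just above the pulley's upper flange (55 mm above the stem's end).
- drive_unit: Belt drive unit out of the printer, fixed on the desk: aluminium back plate 130 x 116 mm, a steel bridge 44 mm wide along y on four brass posts (its top at z = 55 mm), a stepper motor (42 x 42 mm, top at z = 66 mm) whose axis is 50 mm in +x from the bush. Origin on the axis of the bush, at desk height; z up.
- bush_mouth (a point): Centre of the upper end of the upright brass bush in the bridge, 63 mm above the desk; bore 18 mm, lower end 49 mm above the desk. The pulley is home when its underside (41 mm above the stem's end) sits on this upper end; the stem's end is then 22 mm above the desk, 12 mm deep in the coupling. Pressing the pulley on the drive unit with over 60 N counts as forcing it.
- coupling (a joint): Angle (rad, counter-clockwise from above) of the grey gear with the orange coupling cup under the bridge, coaxial with the bush, relative to the drive unit. At 0 the cup's two crossed slots lie along the drive unit's x and y; any of the four quarter turns fits. Four black dots on the gear lie in line with the slots. The motor's drag (0.25 N m) keeps the gear from turning easily.
- coupling_top (a point): Centre of the coupling cup's upper face, 34 mm above the desk, on the bush's axis; x turns with the cup. Its crossed slots are 6.5 mm wide and 14 mm deep. Unless the splines are within about 0.15 rad of the slots the stem stops on this face or up to 2 mm below it, some 10 to 12 mm above home.
- thrust_ring (a joint): How far (m) the steel thrust ring round the bush (40 mm outside, 27 mm inside diameter) is pressed down: 0 free (upper face 69 mm above the desk), 0.006 when the pulley is home. Its spring pushes up with 3 N at 0 and 8 N at 0.006, so a pulley let go rises again.
- black_pulley: Black pulley of 32 mm diameter on a plain round stem, otherwise as tall as the white one, standing in the other big hole of the rack: for another machine, leave it.
- rack: Blue drilled block, 62 x 150 x 45 mm high, that stays put; origin at the centre of its underside. Two 19 mm holes lie at y = -40 and +40 mm on its long axis (y), with a small empty hole between them.
- side_cutters: Diagonal cutters with blue handles, 49 x 135 x 13 mm, left of the drive unit; leave.
- solder_spool: Blue and white spool of solder, 52 mm diameter, 34 mm high; leave.
- black_tape: Roll of black tape, 62 mm diameter, 19 mm high; leave.
- bit_block: Red block with screw bits, 26 x 90 x 29 mm; leave.
- usb_red: Red usb stick, 18 x 56 x 8 mm; leave.
Not all that is in view belongs to the job. Of the things shaped like the white_pulley, the white one is meant.

How it is judged:
On the way, in this order (a step that is already met when the one before it is completed fails the run):
1. the white pulley is lifted out of the rack (z of stem_tip in the frame of rack above 0.05 m), for 0.1 s.
2. the lower end of its stem is in the bush of the drive unit (horizontal distance between stem_tip and bush_mouth below 0.004 m and height (world z) of stem_tip below 0.06 m).
At the end, for the whole second after the job is handed in: The white pulley is home: stem in the bush (4 mm of its axis, upright within 0.1 rad), its lower end less than 24 mm above the desk (only possible with the splines meshed), thrust ring pressed more than 3.8 mm, and the fingers still on it, holding it there at rest (horizontal distance between stem_tip and bush_mouth below 0.004 m and height (world z) of stem_tip below 0.024 m and angle between white_pulley's own z axis and vertical below 0.1 rad and value of joint thrust_ring above 0.0038 m and contact force between the fingers and white_pulley above 2 N and linear speed of white_pulley below 0.02 m/s); the arm keeps its last pose, push and grip.
It fails at once if the pulley is forced against the drive unit with more than 60 N (contact force between white_pulley and drive_unit above 60 N).
It fails at once if the black pulley is moved (distance of black_pulley from where it was at the start of the episode above 0.02 m).
It fails at once if a bystander is moved more than 3 cm (distance of any of side_cutters, solder_spool, black_tape, bit_block, usb_red from where it was at the start of the episode above 0.03 m).
It also fails if it takes over 51 s, if anything falls off the work surface, if the arm or the gripper's body presses on something with over 40 N, if the wrist force passes 120 N, or if a joint passes its speed limit or range.

## Working session

There is one attempt and no reset: what is moved stays moved. The work goes in short steps, Python scripts to look and compute and a tool call to move; the robot and the scene stay as the last step left them, time stands still between calls to the robot, and variables do not carry over. Pictures are saved under pics/ and viewed, at most 10 in all, crops included, and the job is handed in when it is done.

```bash
mkdir -p pics; cat > h.py <<'E'
import numpy as np, cv2
from workcell import bot
def snap(c,name=None):
    info=bot.camera_info(c); im=bot.read_camera(c)
    if name: cv2.imwrite('pics/'+name,im[:,:,::-1])
    return im,info
def ray(info,px): # px=[row,col]
    K=np.array(info['intrinsics']);T=np.array(info['extrinsics'])
    d=T[:3,:3]@np.linalg.solve(K,[px[1],px[0],1.]); return T[:3,3],d
def onz(info,px,z):
    o,d=ray(info,px); return o+d*(z-o[2])/d[2]
def proj(info,P):
    T=np.linalg.inv(np.array(info['extrinsics']));p=np.array(info['intrinsics'])@(T[:3,:3]@np.array(P)+T[:3,3]);return p[[1,0]]/p[2]
def tri(obs):
    A=np.zeros((3,3));b=np.zeros(3)
    for info,px in obs:
        o,d=ray(info,px);d=d/np.linalg.norm(d);M=np.eye(3)-np.outer(d,d);A+=M;b+=M@o
    return np.linalg.solve(A,b)
E
python3 - <<'E'
from h import *
np.set_printoptions(precision=4,suppress=True)
ims=[]
I={}
for c in('scene','side'):
    im,I[c]=snap(c,c+'0.png')
    print(c,I[c]['extrinsics'])
    for t in('white_pulley','black_pulley','hub','bush_mouth','drive_unit','rack','coupling_top'):
        print(t,[(np.round(r['pixel']),round(r['conf'],2)) for r in bot.spot_point(c,t)][:3])
s=bot.read_state();print(s['time'],s['tool_pos'],s['tcp_rot'])
E
```

```text
scene [[-0.9032 -0.2546  0.3455  0.0601]
 [-0.4286  0.4934 -0.7568  1.1821]
 [ 0.0222 -0.8317 -0.5548  0.7905]
 [ 0.      0.      0.      1.    ]]
white_pulley [(array([193., 314.]), 0.82), (array([170., 319.]), 0.72), (array([177., 302.]), 0.5)]
black_pulley [(array([160., 330.]), 0.48), (array([213., 303.]), 0.46)]
hub [(array([160., 298.]), 0.76), (array([170., 314.]), 0.66), (array([144., 321.]), 0.49)]
bush_mouth [(array([214., 303.]), 0.58)]
drive_unit [(array([235., 299.]), 0.68), (array([164., 325.]), 0.66)]
rack [(array([165., 328.]), 0.8)]
coupling_top [(array([221., 296.]), 0.87), (array([165., 329.]), 0.56)]
side [[ 1.      0.0053  0.0033  0.485 ]
 [-0.0007 -0.4301  0.9028 -0.7969]
 [ 0.0062 -0.9028 -0.4301  0.545 ]
 [ 0.      0.      0.      1.    ]]
white_pulley [(array([239., 351.]), 0.86), (array([246., 376.]), 0.53)]
black_pulley [(array([283., 375.]), 0.85)]
hub [(array([218., 353.]), 0.75), (array([241., 374.]), 0.71), (array([221., 379.]), 0.55)]
bush_mouth [(array([188., 332.]), 0.97)]
drive_unit [(array([208., 331.]), 0.68)]
rack [(array([277., 374.]), 0.73)]
coupling_top [(array([193., 328.]), 0.6)]
0.8 [ 0.1557 -0.6568  0.2313] [ 3.1203  0.3648 -0.    ]
```

View pics/scene0.png

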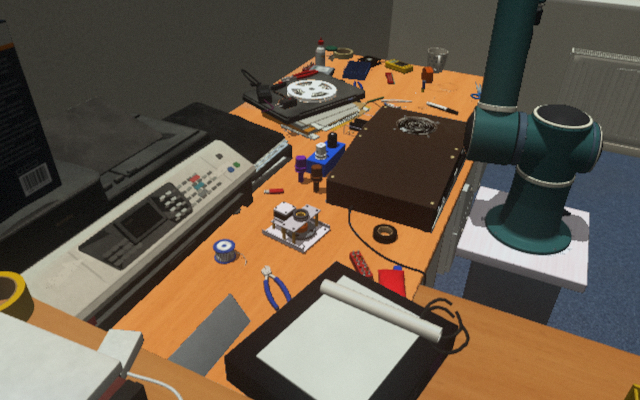

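View pics/side0.png

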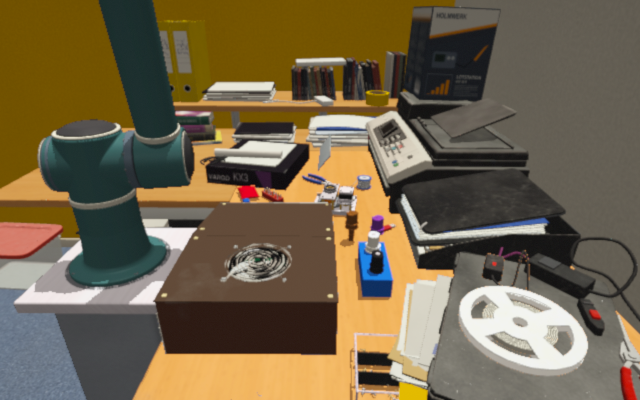

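The scene picture shows the rack near (col 323, row 153), the drive unit at (297,225). Candidates for the pulley in the scene picture: white (321,146), black (332,139), brown standing free (316,175), purple (300,163). By the description I choose the white one in the blue rack. I'll check it in a close crop.

```bash
python3 - <<'E'
from h import *
np.set_printoptions(precision=4,suppress=True)
a=cv2.imread('pics/scene0.png')[120:260,240:380]; b=cv2.imread('pics/side0.png')[170:310,300:440]
cv2.imwrite('pics/crop0.png',np.hstack([cv2.resize(x,(400,400),interpolation=cv2.INTER_CUBIC) for x in(a,b)]))
i,j=bot.camera_info('scene'),bot.camera_info('side')
for n,p,q in(('hub',(144,321),(241,374)),('bush',(214,303),(188,332)),('rack',(165,328),(277,374)),('brown',(170,316),(213,352)),('purple',(158,300),(219,377)),('box corner',(113,362),(205,333)),('boxc2',(216,433),(205,220))):
    P=tri([(i,p),(j,q)]);print(n,P,proj(i,P)-p,proj(j,P)-q)
E
```

```text
hub [ 0.6121 -0.0371  0.0786] [0.3255 0.5068] [-0.3652  0.7149]
bush [0.518  0.2853 0.0627] [-1.3784 -2.4713] [ 0.9484 -2.1185]
rack [ 0.6066 -0.0661 -0.0038] [-0.9547 -1.6826] [ 1.0782 -2.4333]
brown [0.5677 0.1002 0.0757] [-0.6278 -1.0439] [ 0.57   -1.1812]
purple [0.6313 0.067  0.0783] [0.0678 0.0966] [-0.0663  0.1183]
box corner [ 0.51   -0.0804  0.1879] [-0.6753 -1.2714] [ 0.7979 -1.8714]
boxc2 [0.2164 0.1578 0.0698] [0.0217 0.3661] [-0.0001  0.333 ]
```

View pics/crop0.png

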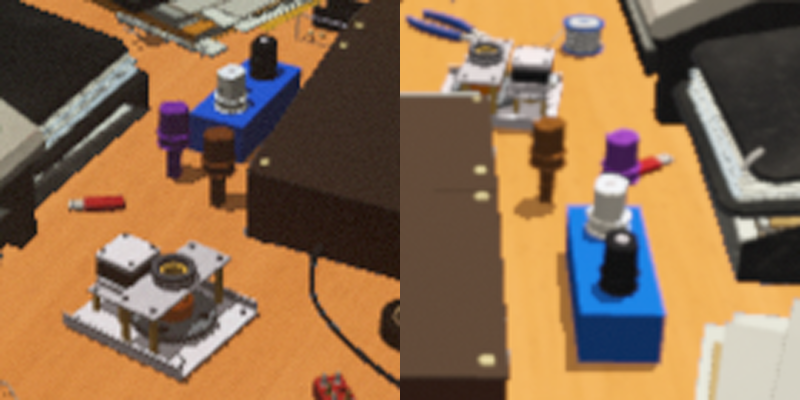

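The crop shows the white pulley at the far end of the blue rack (scene pixel about (321,148), side (373,240)), toward the drive unit. The black one stands beside it, and the brown and purple ones stand free. The white one it is.

```bash
python3 - <<'E'
from h import *
np.set_printoptions(precision=4,suppress=True)
i,j,w=[bot.camera_info(c) for c in('scene','side','wrist')]
for n,p,q in(('nearleft top',(176,328),(205,333)),('farleft top',(112,376),(302,334))):
    P=tri([(i,p),(j,q)]);print(n,P,proj(i,P)-p,proj(j,P)-q)
s=bot.read_state()
R=cv2.Rodrigues(np.array(s['tcp_rot']))[0];print(R);T=np.array(w['extrinsics']);print(R.T@T[:3,:3],R.T@(T[:3,3]-s['tool_pos']));print(w['intrinsics'])
# delta to view pose
d=np.array([.61,-.04,.30])-s['tool_pos'];print(R.T@d)
E
```

```text
nearleft top [0.519  0.1278 0.085 ] [-0.6151 -1.1564] [ 0.5261 -1.2303]
farleft top [ 0.5186 -0.2748  0.1062] [0.8641 2.1864] [-1.4864  4.3252]
[[ 0.973   0.2307  0.    ]
 [ 0.2307 -0.973  -0.    ]
 [-0.      0.     -1.    ]]
[[-0.0002 -0.9468 -0.3217]
 [ 1.     -0.0004  0.0008]
 [-0.0009 -0.3217  0.9468]] [ 0.0821 -0.0009 -0.1418]
[[332.3042   0.     319.3386]
 [  0.     332.3042 198.7233]
 [  0.       0.       1.    ]]
[ 0.5843 -0.4954 -0.0687]
```

Units first: shifts go in shares of 62.5 mm and turns go in shares of 4 rad. So 0.04 m is 0.64, -0.033 m is -0.528.

Request:
jog_arm(rows=[[0.48,-0.48,-0.48,0],[0.64,-0.528,-0.32,0],[0.64,-0.528,0,0],[0.64,-0.528,0,0],[0.64,-0.528,0,0]], jaw=0.8)

```text
time: 1.42
tool_pos: [0.3041, -0.454, 0.2817]
tcp_rot: [3.12, 0.364, 0.001]
wrist_force: [0.7, 0.2, -0.2]
width: 0.803
grip_force: 0.0
```

Request:
jog_arm(rows=[[0.64,-0.528,0,0],[0.64,-0.528,0,0],[0.64,-0.528,0,0],[0.64,-0.528,0,0],[0.64,-0.528,0,0]])

```text
time: 2.05
tool_pos: [0.4606, -0.2472, 0.2817]
tcp_rot: [3.12, 0.365, 0.001]
wrist_force: [1.5, 0.9, -0.1]
width: 0.797
grip_force: 0.0
```

Request:
jog_arm(rows=[[0.64,-0.528,0,0],[0.64,-0.528,0,0],[0.64,-0.528,0,0],[0.64,-0.528,0,0],[0,0,0,0]])

```text
time: 2.68
tool_pos: [0.5866, -0.0803, 0.2811]
tcp_rot: [-3.119, -0.372, -0.001]
wrist_force: [0.3, 0.4, 1.1]
width: 0.802
grip_force: 0.0
```

```bash
cat > look.py <<'E'
from h import *
import sys
np.set_printoptions(precision=4,suppress=True)
bot.read_camera('wrist') if 0 else None
s=bot.read_state();im,w=snap('wrist',sys.argv[1])
R=cv2.Rodrigues(np.array(s['tcp_rot']))[0];psi=np.arctan2(R[1,0],R[0,0])
print(s['time'],s['tool_pos'],'psi',psi,'q6',s['q'][5])
E
python3 look.py w1.png
python3 - <<'E'
from h import *
np.set_printoptions(precision=4,suppress=True)
w=bot.camera_info('wrist')
for t,z in(('hub',.073),('white_pulley',.004),('rack',0),('black_pulley',.004)):
    for r in bot.spot_point('wrist',t): print(t,r['pixel'],round(r['conf'],2),onz(w,r['pixel'],z))
E
```

```text
2.675 [ 0.5866 -0.0803  0.2811] psi 0.2372274972818706 q6 1.1546494860045646
hub [141.9, 157.3] 0.91 [0.5712 0.0903 0.073 ]
hub [136.8, 269.8] 0.71 [ 0.604  -0.0236  0.073 ]
white_pulley [132.2, 180.7] 0.97 [0.5716 0.093  0.004 ]
white_pulley [92.1, 209.0] 0.87 [0.6273 0.0648 0.004 ]
white_pulley [125.3, 282.2] 0.72 [ 0.6094 -0.0283  0.004 ]
white_pulley [140.2, 340.4] 0.41 [ 0.6084 -0.1031  0.004 ]
rack [131.2, 310.1] 0.93 [ 0.6099 -0.0636  0.    ]
black_pulley [141.2, 338.8] 0.56 [ 0.6068 -0.1014  0.004 ]
```

View pics/w1.png

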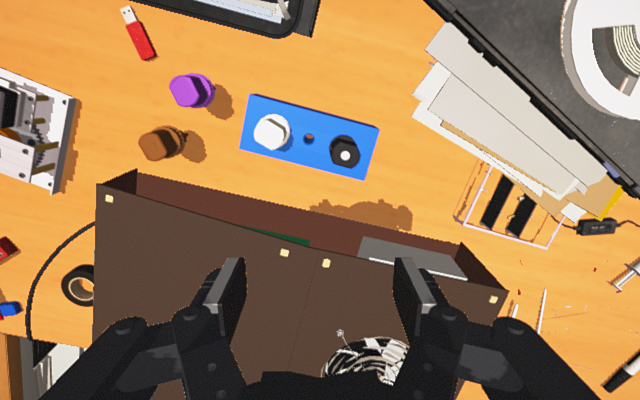

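The wrist picture shows the white pulley at (272,132), the black one at (345,152), both in the blue rack. The brown (162,143) and purple (192,90) ones stand free. Next, a closer look for the flats' yaw.

In the tool's units: 0.035 m is 0.56, -0.024 m is -0.384.

Request:
jog_arm(rows=[[0.256,-0.384,0.56,0],[0.256,-0.384,0.56,0],[0,0,0,0],[0,0,0,0]])

```text
time: 3.42
tool_pos: [0.6051, -0.0305, 0.2122]
tcp_rot: [3.12, 0.363, 0.001]
wrist_force: [1.3, -0.2, 0.8]
width: 0.799
grip_force: 0.0
```

```bash
python3 look.py w2.png
python3 - <<'E'
from h import *
np.set_printoptions(precision=4,suppress=True)
w=bot.camera_info('wrist')
for t,z in(('hub',.073),('white_pulley',.004),('rack',0),('black_pulley',.004)):
    for r in bot.spot_point('wrist',t): print(t,r['pixel'],round(r['conf'],2),onz(w,r['pixel'],z))
a=cv2.imread('pics/w2.png')
r,c=proj(w,[.606,-.027,.087]).astype(int);r0,c0=r-75,c-75;print('crop origin',r0,c0)
cv2.imwrite('pics/w2c.png',cv2.resize(a[r0:r0+150,c0:c0+150],(600,600),interpolation=cv2.INTER_CUBIC))
E
```

```text
3.425 [ 0.6051 -0.0305  0.2122] psi 0.23192982629893175 q6 1.248048175881656
hub [129.9, 213.0] 0.82 [0.6314 0.0674 0.073 ]
hub [188.7, 177.0] 0.81 [0.5729 0.0917 0.073 ]
hub [179.2, 308.9] 0.66 [ 0.6081 -0.0201  0.073 ]
white_pulley [122.4, 232.7] 0.94 [0.6306 0.0677 0.004 ]
white_pulley [170.2, 199.5] 0.93 [0.572  0.0951 0.004 ]
white_pulley [160.6, 312.5] 0.6 [ 0.6103 -0.0216  0.004 ]
black_pulley [179.5, 384.1] 0.7 [ 0.6078 -0.1025  0.004 ]
crop origin 112 240
```

View pics/w2c.png

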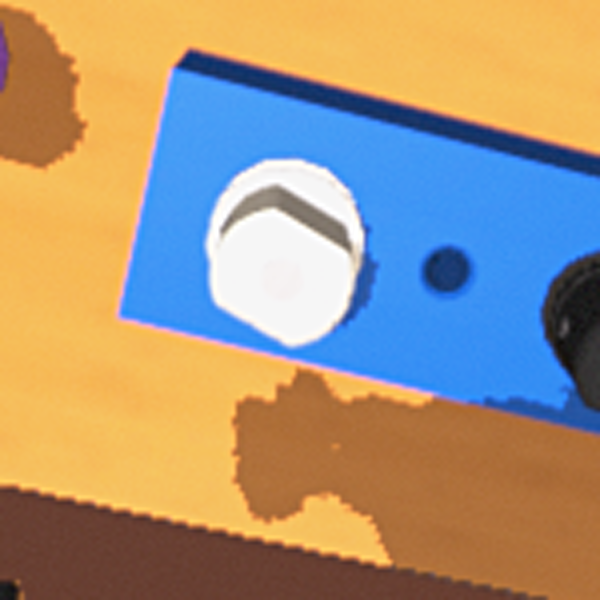

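The crop shows the white pulley with hub-top flat edges from (275,207) to (350,250) and from (215,305) to (295,347) in crop pixels. The flats' normal therefore points up-right.

```bash
python3 - <<'E'
from h import *
np.set_printoptions(precision=4,suppress=True)
w=bot.camera_info('wrist')
P=[onz(w,(112+y/4,240+x/4),.087) for x,y in((275,207),(350,250),(295,347),(215,305))]
c=np.mean(P,0);print(c)
for a,b in((0,1),(3,2)): d=P[b]-P[a];print(np.linalg.norm(d),np.arctan2(d[1],d[0])+np.pi/2)
# flange circle: leftmost/rightmost/top at z=.059
for x,y in((207,240),(365,240),(285,158)): print(onz(w,(112+y/4,240+x/4),.059))
s=bot.read_state();R=cv2.Rodrigues(np.array(s['tcp_rot']))[0]
for n,q in(('c',c),):
    print(R.T@(q-s['tool_pos']))
E
```

```text
[ 0.6105 -0.0212  0.087 ]
0.01795982739290311 -0.3001964059302924
0.01921012916224162 -0.2761551022916673
[ 0.6075 -0.0033  0.059 ]
[ 0.6158 -0.0384  0.059 ]
[ 0.63   -0.0164  0.059 ]
[ 0.0064 -0.0077  0.126 ]
```

In the tool's units: -0.0077 m is -0.1232, 0.0068 m is 0.1088, -0.175 rad is -0.0438.

Request:
jog_arm(rows=[[0.1088,-0.1232,0,0],[0,0,0,-0.0438],[0,0,0,-0.0438],[0,0,0,-0.0438],[0,0,0,-0.0438]], jaw=0.7)

```text
time: 4.3
tool_pos: [0.6103, -0.0196, 0.2115]
tcp_rot: [2.802, 1.421, 0.001]
wrist_force: [-1.1, 0.1, 0.2]
width: 0.703
grip_force: 0.0
```

Request:
jog_arm(rows=[[0,0,0.48,-0.0438],[0,0,0.48,-0.0438],[0,0,0.48,0],[0,0,0,0],[0,0,0,0]])

```text
time: 4.92
tool_pos: [0.6108, -0.0199, 0.1224]
tcp_rot: [2.516, 1.879, 0.002]
wrist_force: [-0.3, -0.0, 0.1]
width: 0.703
grip_force: 0.0
```

```bash
python3 look.py w3.png
python3 - <<'E'
from h import *
np.set_printoptions(precision=4,suppress=True)
for r in bot.spot_point('wrist','hub'): print(r['pixel'],onz(bot.camera_info('wrist'),r['pixel'],.073))
E
```

```text
4.925 [ 0.6108 -0.0199  0.1224] psi 1.282858805923742 q6 0.21448107132259253
[228.6, 317.2] [ 0.6089 -0.0214  0.073 ]
[75.4, 308.8] [0.6304 0.0666 0.073 ]
[59.2, 186.3] [0.57   0.0929 0.073 ]
[195.6, 319.2] [ 0.6163 -0.0008  0.073 ]
```

View pics/w3.png

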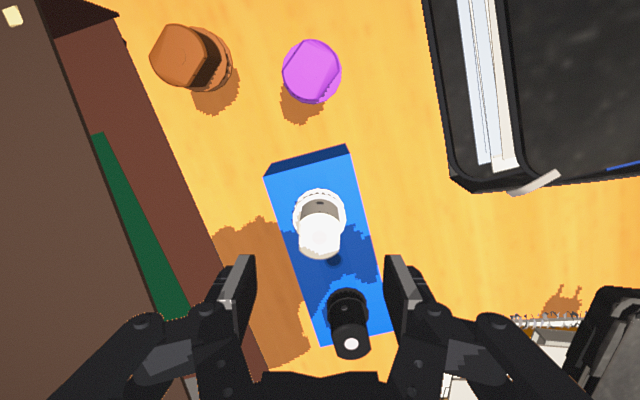

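The wrist picture shows the white hub top at (320,235), its flats vertical and centred between the open fingers at columns 245 and 395. The alignment is good, so I'll descend and grip.

Request:
jog_arm(rows=[[0,0,0.32,0],[0,0,0.32,0],[0,0,0.328,0],[0,0,0,0]])

```text
time: 5.52
tool_pos: [0.6071, -0.0199, 0.0572]
tcp_rot: [-2.514, -1.877, 0.008]
wrist_force: [-0.7, 0.2, -0.0]
width: 0.703
grip_force: 0.0
```

Request:
jog_arm(rows=[[0,0,0,0],[0,0,0,0],[0,0,0,0],[0,0,0,0],[0,0,0,0]], jaw=0, squeeze=70)

```text
time: 6.15
tool_pos: [0.6109, -0.0202, 0.0619]
tcp_rot: [2.516, 1.879, 0.003]
wrist_force: [1.1, -0.1, 4.5]
width: 0.265
grip_force: 69.6
```

Request:
jog_arm(rows=[[0,0,0,0],[0,0,0,0],[0,0,0,0]])

```text
time: 6.52
tool_pos: [0.6109, -0.0202, 0.0619]
tcp_rot: [2.516, 1.879, 0.003]
wrist_force: [1.2, -0.1, 6.4]
width: 0.269
grip_force: 69.7
```

In the tool's units: -0.035 m is -0.56.

Request:
jog_arm(rows=[[0,0,-0.56,0],[0,0,-0.56,0],[0,0,-0.56,0],[0,0,-0.56,0],[0,0,0,0]])

```text
time: 7.15
tool_pos: [0.6118, -0.0203, 0.2039]
tcp_rot: [2.514, 1.877, 0.007]
wrist_force: [-0.5, 0.3, -0.6]
width: 0.267
grip_force: 71.0
```

Request:
jog_arm(rows=[[0.688,-0.512,0,0],[0.688,-0.512,0,0],[0.688,-0.512,0,0],[0.688,-0.512,0,0],[0.688,-0.512,0,0]])

```text
time: 7.78
tool_pos: [0.5154, 0.2324, 0.1982]
tcp_rot: [-2.517, -1.879, 0.006]
wrist_force: [0.2, 0.2, -0.6]
width: 0.262
grip_force: 71.0
```

Request:
jog_arm(rows=[[0,0,0,0],[0,0,0,0]])

```text
time: 8.02
tool_pos: [0.5166, 0.231, 0.1989]
tcp_rot: [-2.516, -1.881, 0.005]
wrist_force: [0.6, 0.0, -0.9]
width: 0.269
grip_force: 71.0
```

```bash
python3 look.py w4.png
python3 - <<'E'
from h import *
np.set_printoptions(precision=4,suppress=True)
w=bot.camera_info('wrist')
for t,z in(('bush_mouth',.063),('coupling_top',.034),('drive_unit',0),('hub',.2)):
    for r in bot.spot_point('wrist',t): print(t,r['pixel'],round(r['conf'],2),onz(w,r['pixel'],z))
E
```

```text
8.025 [0.5166 0.231  0.1989] psi 1.2838397923400815 q6 0.6640530514775419
bush_mouth [117.6, 300.7] 0.69 [0.5179 0.291  0.063 ]
coupling_top [113.0, 299.4] 0.59 [0.5157 0.2931 0.034 ]
drive_unit [114.0, 112.3] 0.71 [0.3335 0.3434 0.    ]
hub [310.1, 483.3] 0.8 [0.5888 0.1839 0.2   ]
hub [279.7, 318.8] 0.56 [0.514  0.2244 0.2   ]
```

View pics/w4.png

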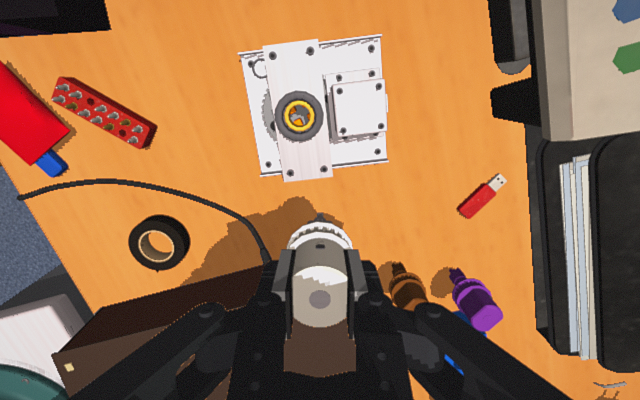

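The wrist picture shows the drive unit with the bush at (299,116), the orange slotted coupling visible in its bore, and the motor at (357,108). The pulley is held straight at (320,280). I'll put the camera straight above the bush to read the slots.

In the tool's units: 0.022 m is 0.352, -0.012 m is -0.192.

Request:
jog_arm(rows=[[-0.192,-0.128,0.352,0],[-0.192,-0.128,0.352,0],[0,0,0,0],[0,0,0,0]])

```text
time: 8.78
tool_pos: [0.4966, 0.213, 0.1578]
tcp_rot: [2.518, 1.878, 0.003]
wrist_force: [0.3, 0.4, -0.7]
width: 0.266
grip_force: 71.0
```

```bash
python3 look.py w5.png
python3 - <<'E'
from h import *
np.set_printoptions(precision=4,suppress=True)
w=bot.camera_info('wrist')
for t,z in(('bush_mouth',.063),('coupling_top',.034)):
    for r in bot.spot_point('wrist',t): print(t,r['pixel'],round(r['conf'],2),onz(w,r['pixel'],z))
r,c=proj(w,[.518,.29,.063]).astype(int);r0,c0=max(r-60,0),c-80;print('origin',r0,c0)
a=cv2.imread('pics/w5.png')[r0:r0+120,c0:c0+160]
cv2.imwrite('pics/w5c.png',cv2.resize(a,None,fx=5,fy=5,interpolation=cv2.INTER_CUBIC))
E
```

```text
8.775 [0.4966 0.213  0.1578] psi 1.2818440795619481 q6 0.6479344193881559
bush_mouth [86.1, 316.8] 0.81 [0.5182 0.2936 0.063 ]
bush_mouth [88.5, 313.0] 0.18 [0.5153 0.2929 0.063 ]
coupling_top [88.0, 316.0] 0.6 [0.5171 0.2926 0.034 ]
origin 31 237
```

View pics/w5c.png

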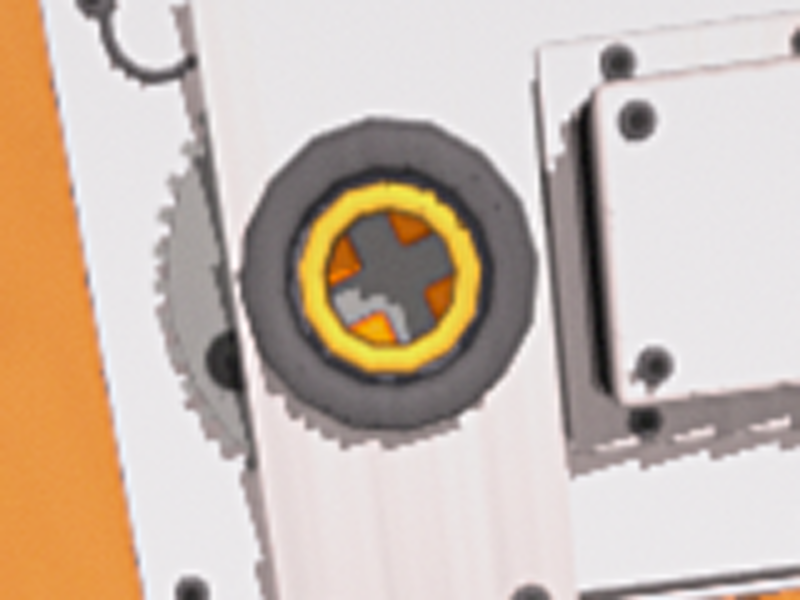

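The crop shows the grey thrust ring and yellow bush centred near (390,275). The crossed slots run about 26° above the image horizontal, in line with the gear dot at (225,360). I'll measure them numerically.

```bash
python3 - <<'E'
from h import *
np.set_printoptions(precision=4,suppress=True)
w=bot.camera_info('wrist');a=cv2.imread('pics/w5.png')
hsv=cv2.cvtColor(a,cv2.COLOR_BGR2HSV)
def cr(x,y):return (31+y/5,237+x/5)
yel=((hsv[...,0]>20)&(hsv[...,0]<32)&(hsv[...,1]>140)&(hsv[...,2]>120)).astype(np.uint8)
yel[:55]=0;yel[120:]=0;yel[:,:290]=0;yel[:,340:]=0
cs=max(cv2.findContours(yel,cv2.RETR_EXTERNAL,cv2.CHAIN_APPROX_NONE)[0],key=cv2.contourArea)
e=cv2.fitEllipse(cs);print('ring',e);b=onz(w,(e[0][1],e[0][0]),.063);print('bush',b)
# grey thrust ring outer: crop left 242,right 537, top 118,bottom 430
print('thrust',onz(w,cr(389.5,274),.069))
# orange inside
m=(hsv[...,0]<20)&(hsv[...,1]>120)
P=np.array([onz(w,p,.034) for p in np.argwhere(m[60:115,295:335])+[60,295]])
v=P[:,:2]-b[:2];r=np.hypot(*v.T);k=(r<.0095);print(k.sum())
th=np.arctan2(v[k,1],v[k,0]);print('slot angle',np.angle(-np.mean(np.exp(4j*th)*(r[k])))/4)
for z in(.015,.025,.034):
    d=onz(w,cr(225,360),z)-b;print('dot',z,np.hypot(*d[:2]),(np.arctan2(d[1],d[0])+np.pi/4)%(np.pi/2)-np.pi/4)
p,q=onz(w,cr(345,300),.034),onz(w,cr(450,250),.034);print('bar',np.arctan2(*(q-p)[1::-1]))
s=bot.read_state();R=cv2.Rodrigues(np.array(s['tcp_rot']))[0];psi=np.arctan2(R[1,0],R[0,0]);print(psi-np.pi/2, R.T@(b-s['tool_pos']))
# drive unit edge: back plate left edge crop (45,20)->(145,590)
p,q=onz(w,cr(145,590),.004),onz(w,cr(45,20),.004);print('unit yaw',np.arctan2(*(q-p)[1::-1])-np.pi/2)
E
```

```text
ring ((314.55377197265625, 85.6849136352539), (33.740013122558594, 35.52667236328125), 2.0631625652313232)
bush [0.5167 0.2945 0.063 ]
thrust [0.517  0.2944 0.069 ]
140
slot angle 0.17603408852142488
dot 0.015 0.030607114291078347 0.1665567113096902
dot 0.025 0.02945274199696113 0.1684493275815382
dot 0.034 0.028413904097081034 0.17028416056463724
bar 0.1348511003690634
-0.28814711237511004 [ 0.0832 -0.0041  0.0954]
unit yaw -0.165826326783433
```

In the tool's units: 0.042 m is 0.672, 0.041 m is 0.656, -0.153 rad is -0.0383.

```bash
python3 - <<'E'
from h import *
np.set_printoptions(precision=4,suppress=True)
w=bot.camera_info('wrist');s=bot.read_state();R=cv2.Rodrigues(np.array(s['tcp_rot']))[0]
a=cv2.imread('pics/w5.png')
g=cv2.cvtColor(a,cv2.COLOR_BGR2GRAY)
sub=g[278:318,299:339]; print(sub[::4,::3])
m=((sub<200)&(sub>120)).astype(np.uint8)
n,l,st,ce=cv2.connectedComponentsWithStats(m);
for i in range(1,n):
    if st[i,4]>60:
        px=(278+ce[i][1],299+ce[i][0]);print(st[i],px,R.T@(onz(w,px,s['tool_pos'][2]+.025)-s['tool_pos']))
E
```

```text
[[163 239 219 188 184 234 233 233 232 232 233 232 232 233]
 [163 163 163 165 163 161 181 235 235 227 233 233 235 238]
 [163 163 162 163 164 164 163 162 170 186 179 161 160 162]
 [164 164 163 162 165 162 143 125 152 163 164 163 164 161]
 [162 163 162 163 122 120 123 120 119 120 133 165 164 160]
 [162 164 162 160 123 124 123 123 122 124 124 163 163 163]
 [160 161 162 161 117 118 120 120 120 120 126 163 162 163]
 [164 163 164 163 158 120 119 122 121 133 163 163 161 162]
 [163 162 164 161 163 164 166 164 163 163 162 162 163 161]
 [162 161 161 161 161 163 160 161 162 163 163 162 160 159]]
[   0    0   40   40 1316] (np.float64(299.3275075987842), np.float64(317.58358662613983)) [-0.0005 -0.0016 -0.025 ]
```

Request:
jog_arm(rows=[[0.672,-0.032,0,0],[0.656,-0.032,0,0],[0,0,0,-0.0385],[0,0,0,-0.0383],[0,0,0,-0.0383]])

```text
time: 9.55
tool_pos: [0.5159, 0.2945, 0.1576]
tcp_rot: [2.015, 2.409, 0.002]
wrist_force: [0.4, -0.5, -0.7]
width: 0.26
grip_force: 71.1
```

Request:
jog_arm(rows=[[0,0,0,0],[0,0,0,0]])

```text
time: 9.8
tool_pos: [0.5155, 0.294, 0.1572]
tcp_rot: [2.025, 2.401, 0.001]
wrist_force: [-0.1, 0.3, -0.6]
width: 0.261
grip_force: 71.0
```

In the tool's units: 0.014 m is 0.224, 0.0015 m is 0.024.

Request:
jog_arm(rows=[[0,0.024,0.224,0],[0,0,0.224,0],[0,0,0,0],[0,0,0,0]])

```text
time: 10.3
tool_pos: [0.5164, 0.2938, 0.1283]
tcp_rot: [-2.023, -2.404, 0.001]
wrist_force: [0.8, -0.1, -0.6]
width: 0.264
grip_force: 71.0
```

Request:
jog_arm(rows=[[0,0,0.064,0],[0,0,0.048,0],[0,0,0,0]])

```text
time: 10.68
tool_pos: [0.5164, 0.2939, 0.1215]
tcp_rot: [-2.022, -2.404, 0.001]
wrist_force: [0.2, 0.4, -0.8]
width: 0.267
grip_force: 71.0
```

Tip about at bush mouth. I'll lower gently in small steps.

In the tool's units: 0.002 m is 0.032, 0.001 m is 0.016.

Request:
jog_arm(rows=[[0,0.0064,0.032,0],[0,0,0.016,0],[0,0,0,0]])

```text
time: 11.05
tool_pos: [0.517, 0.294, 0.1187]
tcp_rot: [-2.022, -2.404, 0.0]
wrist_force: [0.4, 0.5, -1.1]
width: 0.266
grip_force: 71.0
```

Request:
jog_arm(rows=[[0,0,0.032,0],[0,0,0.016,0],[0,0,0,0]])

```text
time: 11.42
tool_pos: [0.5169, 0.294, 0.1156]
tcp_rot: [-2.022, -2.404, 0.0]
wrist_force: [0.0, -0.2, -0.7]
width: 0.264
grip_force: 71.0
```

In the tool's units: 0.003 m is 0.048.

Request:
jog_arm(rows=[[0,0,0.048,0],[0,0,0.048,0],[0,0,0,0]])

```text
time: 11.8
tool_pos: [0.5167, 0.2938, 0.1093]
tcp_rot: [-2.022, -2.404, 0.001]
wrist_force: [-0.6, 0.2, -0.8]
width: 0.266
grip_force: 71.0
```

Request:
jog_arm(rows=[[0,0,0.064,0],[0,0,0.064,0],[0,0,0,0]])

```text
time: 12.18
tool_pos: [0.5166, 0.2938, 0.1011]
tcp_rot: [-2.022, -2.404, 0.002]
wrist_force: [0.7, 0.2, -0.4]
width: 0.263
grip_force: 71.0
```

Request:
jog_arm(rows=[[0,0,0.048,0],[0,0,0.048,0],[0,0,0,0]])

```text
time: 12.55
tool_pos: [0.5167, 0.2939, 0.0954]
tcp_rot: [-2.022, -2.404, 0.001]
wrist_force: [-0.2, -0.2, -0.3]
width: 0.263
grip_force: 71.0
```

In the tool's units: 0.002 m is 0.032.

Request:
jog_arm(rows=[[0,0,0.032,0],[0,0,0.032,0],[0,0,0,0]])

```text
time: 12.92
tool_pos: [0.5168, 0.2939, 0.0915]
tcp_rot: [-2.022, -2.404, 0.001]
wrist_force: [0.3, 0.3, -1.2]
width: 0.259
grip_force: 71.0
```

Request:
jog_arm(rows=[[0,0,0.032,0],[0,0,0.016,0],[0,0,0,0]])

```text
time: 13.3
tool_pos: [0.5169, 0.294, 0.0886]
tcp_rot: [-2.022, -2.404, 0.0]
wrist_force: [1.3, -0.3, -1.8]
width: 0.264
grip_force: 71.0
```

Request:
jog_arm(rows=[[0,0,0.016,0],[0,0,0.016,0],[0,0,0,0]])

```text
time: 13.68
tool_pos: [0.5169, 0.294, 0.0866]
tcp_rot: [-2.022, -2.404, 0.0]
wrist_force: [0.5, -0.7, 0.0]
width: 0.265
grip_force: 71.0
```

No resistance at 5 mm below the coupling face, so the splines are meshed. Now pressing home.

In the tool's units: 0.002 m is 0.032, 0.001 m is 0.016.

Request:
jog_arm(rows=[[0,0,0.032,0],[0,0,0.016,0],[0,0,0,0]])

```text
time: 14.05
tool_pos: [0.5172, 0.2941, 0.0843]
tcp_rot: [2.022, 2.404, 0.001]
wrist_force: [-0.3, 0.3, 3.2]
width: 0.263
grip_force: 71.6
```

Request:
jog_arm(rows=[[0,0,0.016,0],[0,0,0.016,0],[0,0,0,0]])

```text
time: 14.42
tool_pos: [0.5173, 0.2942, 0.0821]
tcp_rot: [2.022, 2.404, 0.001]
wrist_force: [-1.5, -1.0, 4.5]
width: 0.262
grip_force: 71.8
```

Request:
jog_arm(rows=[[0,0,0.016,0],[0,0,0,0]])

```text
time: 14.68
tool_pos: [0.5172, 0.2941, 0.0812]
tcp_rot: [2.022, 2.404, 0.001]
wrist_force: [-1.2, -0.7, 6.1]
width: 0.263
grip_force: 71.8
```

In the tool's units: 0.001 m is 0.016.

Request:
jog_arm(rows=[[0,0,0.016,0],[0,0,0,0]])

```text
time: 14.92
tool_pos: [0.5172, 0.2941, 0.0803]
tcp_rot: [2.022, 2.404, 0.001]
wrist_force: [-1.0, -1.1, 6.4]
width: 0.266
grip_force: 71.9
```

Request:
jog_arm(rows=[[0,0,0.008,0],[0,0,0,0]])

```text
time: 15.18
tool_pos: [0.5173, 0.2942, 0.0799]
tcp_rot: [2.022, 2.404, 0.001]
wrist_force: [-2.5, -2.1, 6.6]
width: 0.268
grip_force: 72.2
```

Request:
jog_arm(rows=[[0,0,0.008,0],[0,0,0,0]])

```text
time: 15.42
tool_pos: [0.5173, 0.2942, 0.0799]
tcp_rot: [2.022, 2.404, 0.001]
wrist_force: [-3.3, -2.0, 8.9]
width: 0.262
grip_force: 72.5
```

Contact is starting at the expected home height (TCP 0.080). A touch more preload.

In the tool's units: 0.0005 m is 0.008.

Request:
jog_arm(rows=[[0,0,0.008,0],[0,0,0,0]])

```text
time: 15.68
tool_pos: [0.5173, 0.2942, 0.0799]
tcp_rot: [2.022, 2.404, 0.001]
wrist_force: [-4.4, -1.0, 12.7]
width: 0.265
grip_force: 72.8
```

Request:
jog_arm(rows=[[0,0,0.008,0],[0,0,0,0],[0,0,0,0]])

```text
time: 16.05
tool_pos: [0.5173, 0.2942, 0.0799]
tcp_rot: [2.022, 2.404, 0.001]
wrist_force: [-3.8, -3.4, 14.2]
width: 0.265
grip_force: 73.2
```

The force ran from 3 to 8 N along the spring, then met a hard stop at exactly the home height, with the pulley held at rest and 14 N on it. Handing in.

```bash
python3 -c "
from workcell import bot
print(bot.finish_job())"
```

```text
the job is handed in; nothing more can be done
None
```

The white pulley is in the bush with its splines in the coupling, and I handed the job in still gripping it and pressing it fully home at about 14 N; the home position is read from the tool height and force, not from a final picture, and no verdict came back.

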